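# Open the ratchet laptop dock for the thick laptop

## Robot

A 6-joint arm with a two-finger parallel gripper is mounted at the origin on the work surface. World frame = base frame: x ahead of the robot, y to its left, z up, the work surface at z = 0. Lengths are in m, angles in rad, forces in N, time in s.
With the tool pointing down it reaches from about 0.35 to 0.775 m from the base axis. Payload 7.3 kg.
Tool frame: the origin (TCP) lies at the centre of the arm's flange, where the gripper is bolted on; the fingertips stand 178 mm ahead of it and the grasp point (between the pads) lies 159 mm ahead of it (tip_extent is the distance from the TCP to the fingertips, in m); z points along the fingers, y is the line along which they close (so a half turn about z gives the same grasp; the last joint's range is limited). The gripper opens to 92 mm and grips with 3 to 60 N. Pads are 19 mm wide; open, the fingers measure 130 mm over their backs; the gripper's body (75 mm by 190 mm) begins 47 mm behind the grasp point.
Start: joints at [-1.272, 0.342, 1.524, -0, 1.275, -0.146], TCP at [0.226, -0.474, 0.405] pointing down, gripper open.
Joint ranges: [-2.53, 2.53], [-0.77, 2.02], [0.04, 2.7], [-1, 4.14], [0.28, 2.66], [-3.11, 3.11]. Speed limits (rad/s): [2.57, 2.57, 3.14, 3.14, 3.14, 3.14].

## Interface

Orientations are given as [roll, pitch, yaw] about the fixed x, y, z axes, in that order (R = Rz(yaw) Ry(pitch) Rx(roll)).
In Python, from cell import * gives the robot as it stands.
- The arm moves only by the tool arm_command, never from a script. Its arguments are lists of equal length, an entry for each row: "xyz": the shift along the world's x, y, z in mm, a list of three; "spin": the turn about the world's z in degrees. In form: {"xyz": [[tx, ty, tz], ...], "spin": [spin, ...]}. A call has 1 to 20 rows; each row shifts and turns the commanded pose from where the row before left it; what a row does not reach is not made up. A row lasts 1/10 s, in which the tool goes at most 50 mm and 8.59 degrees, less where a joint would pass 70% of its speed; a pose out of reach is approached as far as the arm can. A call with a gripper value outside its range is refused whole. "jaw" is the opening, from -1 (shut) to 1 (fully open), set as the call begins (left out, the last holds). The fingers move at their own pace and stop on an object; "squeeze" is the grip in N (left out, the last holds). Time passes only in rows, so rows that do not move let the fingers close. It gives the time, the measured TCP pose, the force, the opening and the grip force at its end, in the units of the state.
- observe(): the state, without advancing time (a new reading comes with each control period).
- read_camera(name): name is "scene" or "top" or "wrist"; returns a dict with "img" (480x640x3 uint8, red, green, blue), "depth" (480x640 float32, m along the optical axis (not along the pixel's ray), 0 where there is no reading), "fx", "fy", "cx", "cy" (pixels), "world_from_camera" (4x4, takes a point from camera to world coordinates). Camera axes: x right, y up, looking along -z (the intrinsics and any distortion apply to the point x, -y, -z); pixel columns grow to the right and rows downward; lengths in m; the calibration is good to about 2 mm. The wrist camera is an equidistant fisheye: a pixel r from the principal point sees the ray r / f radians off the axis. A picture is of the moment at which its call begins.
- hand_in(): hands the job in; it is judged then, once.
The state is a dict: "time": time; "qpos": joint angles; "qvel": joint speeds; "joint_efforts": joint torques, N m; "tool_pos": TCP position; "tool_rot": TCP orientation; "contact_force": force on the tool from outside, world axes, zero at the start; "torque": the same for the moment, N m; "opening": finger opening in m; "grip_force": force on a finger pad.
Only numpy, scipy, OpenCV 4.12 (cv2) and the standard library are available. Lean on these libraries where they do the work, as an engineer would, in place of code of your own. Each camera call takes 0.05 s, during which the arm holds its last target. There are 200 camera calls.

## Task

Open the adjustable slot of the laptop dock all the way for the thick laptop: with the fingertips press the orange release pad on the sliding jaw, keep it down, and push the jaw back along its toothed bar until it meets the end stop, then let go and come away so that the pad springs up. This is fingertip work: lift nothing, do not shove the dock itself about the desk, and leave the drive standing in the dock's other slot and everything else on the desk where it is.

Things in the scene. Friction and masses are not known exactly. Their poses are not given: they have to be found in the camera images.
- dock: Laptop dock: heavy dark grey metal stand, loose on rubber feet (about 2.4 kg; a sideways shove of some 11 to 20 N slides it). Base plate 120 (x) x 192 (y) x 12 mm. Origin: centre of its underside, on the desk. y runs along the toothed bar from the fixed cheeks to the end stop, the way the jaw opens; x across the bar; z up. The bar: flat steel strip at x = 0, 26 mm wide, top 30 mm above the desk.
- middle_cheek (a point): Middle of the top edge, 76 mm above the desk, of the fixed middle cheek's face towards the jaw, at dock y = -54 mm. The cheek is 100 mm wide in x and 8 mm thick. Behind it (dock y -62 to -84) is the narrow slot with the drive, then an equal outer cheek (-84 to -92).
- end_stop (a point): Middle of the top edge, 38 mm above the desk, of the end stop block's face towards the jaw, at dock y = +80 mm. The block is 50 mm wide and 12 mm thick; the back of the jaw's thumb rest meets it when the jaw is fully open.
- jaw (a joint): Sliding jaw; value = width of the wide slot in m: 0 shut on the middle cheek, 0.070 fully open at its stop; starts 0.008 to 0.034. Jaw: cheek, orange pad, thumb rest, all one carriage. Ratchet engaged, it gives at most 6 mm in the opening direction, then pushing shoves the whole dock; shutting it just clicks. With the release held down it slides both ways against about 2 N.
- release (a joint): How far the orange release pad is pressed, m: 0 up, 0.008 bottomed. From about 0.0045 down the ratchet is free; it catches again when the pad rises, so it must stay down while the jaw is pushed. Spring: 2 N at first, 6 N at the bottom; it returns the pad. Rides on the jaw. At the start the pad may stand up to 0.004 down, where its pawl sits on a tooth.
- release_pad (a point): Centre of the top of the orange ribbed release pad, 54 mm (across the bar) x 40 mm (along it); top 48 mm above the desk when up, 40 mm when bottomed. It sits in the jaw's black deck (deck top 38 mm above the desk, 100 mm wide) between the jaw's cheek and its thumb rest, which stand 46 mm apart. It moves with jaw and pad.
- thumb_rest (a point): Middle of the top edge, 66 mm above the desk, of the thumb rest's upright face that looks at the pad: this face (100 mm wide, 28 mm tall above the deck) is what one pushes against. 22 mm from the pad's centre in the opening direction; the thumb rest is 10 mm thick. Moves with the jaw.
- jaw_cheek (a point): Middle of the top edge, 76 mm above the desk, of the jaw cheek's face towards the fixed cheeks; the cheek is dark grey, 100 mm wide, 8 mm thick; the pad's centre lies 32 mm from this face in the opening direction. Moves with the jaw.
- drive: Portable drive, a dark blue block with a cyan stripe, 110 x 16 mm and 75 mm tall, loose, standing upright in the dock's narrow slot between the two fixed cheeks; its top is 87 mm above the desk. Origin: centre of its underside, 12 mm above the desk.
- laptop: The thick laptop, closed, dark grey, 245 x 345 x 23 mm, lying flat on the desk. Origin: centre of its underside.
- keyboard: Compact black keyboard with some pink keys, 110 x 318 x 33 mm. Origin: centre of its underside.
- mouse: Dark computer mouse, about 121 x 62 x 37 mm, on a flat black mat. Origin: centre of its underside.
- headphones: Black headphones resting on the desk, about 205 x 120 x 88 mm with the band. Origin: on the desk between the two ear cups.
- bottle: Dark steel drinking bottle with a carrying loop, 73 mm across, 278 mm tall, standing. Origin: centre of its underside.
- charger: White plug-in charger, 60 x 30 x 28 mm, with two metal pins. Origin: centre of its underside.
- phone: Phone lying face up, black, 150 x 72 x 9 mm. Origin: centre of its underside.
Things that resemble listed ones, but are neither listed nor needed, are in the scene too. Of the things like the drive, leave any that is brown, white or yellow; of the rest the smaller one is meant.

How it is judged:
By the outcome, as a careful person would: the job done as asked, in the order asked, and still so for the second after the job is handed in, with the robot touching nothing.
It also fails if it takes over 32 s, if anything falls off the work surface, if the arm or the gripper's body presses on something with over 40 N, if the wrist force passes 120 N, or if a joint passes its speed limit or range.

## Working session

There is one attempt and no reset: what is moved stays moved. The work goes in short steps, Python scripts to look and compute and a tool call to move; the robot and the scene stay as the last step left them, time stands still between calls to the robot, and variables do not carry over. Pictures are saved under pics/ and viewed, at most 10 in all, crops included, and the job is handed in when it is done.

Besides the shell and the picture viewer there is one more tool, called after "Request:" as a command line: name --pt "numbers of a row" for each row, then --argument value for the rest. arm_command: Moves the arm, as the interface text tells. Its arguments: {"type":"object","properties":{"xyz":{"type":"array","items":{"type":"array","items":{"type":"number"}}},"spin":{"type":"array","items":{"type":"number"}},"jaw":{"type":"number"},"squeeze":{"type":"number"}},"required":["xyz","spin"]}

```bash
mkdir -p pics; ls
python3 - <<'E'
from cell import *
import cv2,numpy as np
for n in ["scene","top"]:
    c=read_camera(n); np.savez(f"{n}.npz",**c); cv2.imwrite(f"pics/{n}0.png",c["img"][:,:,::-1])
    print(n,c["fx"],c["fy"],c["cx"],c["cy"],c["world_from_camera"].round(3).tolist())
s=observe(); print(s["tool_pos"],s["tool_rot"],s["time"],s["opening"],s["contact_force"])
E
```

```text
pics
scene 467.5741089026261 467.5741089026261 322.1745599226053 237.20466065604262 [[0.532, -0.695, 0.483, 1.039], [0.846, 0.433, -0.31, -0.35], [0.007, 0.574, 0.819, 1.038], [0.0, 0.0, 0.0, 1.0]]
top 484.2654713239512 484.2654713239512 320.47590342084095 243.38330662397547 [[-0.005, 0.995, -0.103, 0.358], [-1.0, -0.003, 0.017, 0.022], [0.017, 0.103, 0.995, 1.394], [0.0, 0.0, 0.0, 1.0]]
[ 0.22587063 -0.47379293  0.40411339] [-3.14023657e+00 -1.94725618e-04  4.44762971e-01] 0.1 0.09206054624718983 [ 0.08307366 -0.21860633  0.10851642]
```

View pics/top0.png

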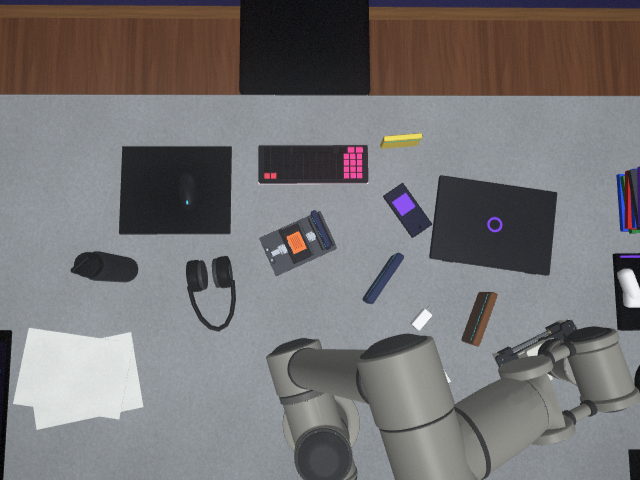

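View pics/scene0.png

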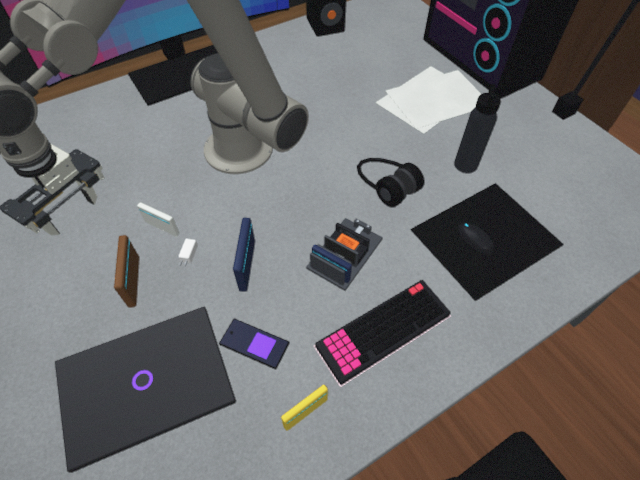

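Top view: the dock is at (297,243), with the orange pad at (297,243) and the fixed cheeks and blue drive at the upper right (320,230). The end stop is at the lower left (275,255). Drive candidates are the blue one in the dock (320,230), a bigger blue one at (383,278), and the brown, white and yellow ones. The one in the dock is meant, because it is the smaller blue one and stands in the slot.

```bash
cat > h.py <<'E'
import numpy as np,cv2
def cloud(c):
    v,u=np.mgrid[:480,:640]; d=c["depth"]
    p=np.stack([(u-c["cx"])/c["fx"]*d,-(v-c["cy"])/c["fy"]*d,-d],-1)
    T=c["world_from_camera"]; return p@T[:3,:3].T+T[:3,3]
def orange(c):
    h=cv2.cvtColor(np.ascontiguousarray(c["img"]),cv2.COLOR_RGB2HSV)
    return cv2.inRange(h,(5,150,120),(18,255,255))>0
E
python3 - <<'E'
from h import *
for n,ctr in [("top",(297,243)),("scene",(347,250))]:
    c=np.load(n+".npz"); P=cloud(c); ok=c["depth"]>0
    v,u=np.mgrid[:480,:640]; near=(abs(u-ctr[0])<50)&(abs(v-ctr[1])<50)
    o=orange(c)&near&ok; po=P[o]; print(n,"pad",o.sum(),po.mean(0).round(4),np.median(po,0).round(4),cv2.minAreaRect((po[:,:2]*1000).astype(np.float32)))
    print(" desk z",np.median(P[near&ok][:,2]), np.percentile(P[near&ok][:,2],[5,20,40]).round(4))
    m=near&ok&(P[...,2]>.007)&(np.linalg.norm(P[...,:2]-po[:,:2].mean(0),axis=-1)<.14)
    k,l,st,_=cv2.connectedComponentsWithStats(m.astype(np.uint8)); b=l==1+st[1:,4].argmax()
    r=cv2.minAreaRect((P[b][:,:2]*1000).astype(np.float32)); print(" dock",r,b.sum())
    x,y=ctr; im=c["img"][y-50:y+50,x-60:x+60,::-1]; cv2.imwrite(f"{n}c.png",cv2.resize(im,(600,500),interpolation=cv2.INTER_CUBIC))
a=np.vstack([cv2.resize(cv2.imread(n+"c.png"),(360,300)) for n in("top","scene")]); cv2.imwrite("pics/crop1.png",a)
E
```

```text
top pad 263 [0.5009 0.0674 0.0481] [0.5009 0.0671 0.0481] ((501.805908203125, 67.08516693115234), (55.24002456665039, 39.60013961791992), 24.360572814941406)
 desk z 0.0015412557245005898 [-0.0045 -0.0018  0.0004]
 dock ((501.423583984375, 65.31282043457031), (124.85073852539062, 190.4291534423828), 26.07841682434082) 2745
scene pad 200 [0.4988 0.0751 0.0475] [0.4987 0.0748 0.0478] ((496.0276794433594, 75.39474487304688), (59.518890380859375, 33.87862777709961), 23.777246475219727)
 desk z 0.001157369096590033 [-0.0031 -0.0013  0.0003]
 dock ((504.49835205078125, 66.1484375), (120.83433532714844, 194.29010009765625), 24.28658103942871) 3051
```

View pics/crop1.png

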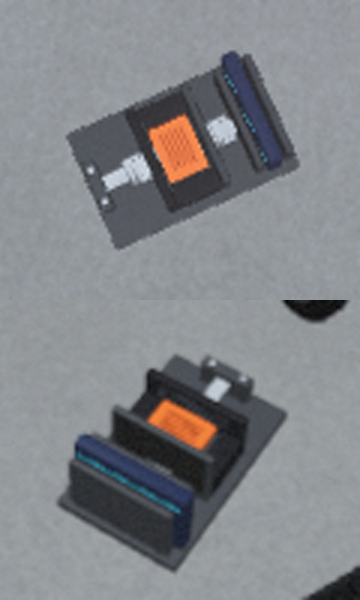

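The crop confirms it: the dark blue drive with the cyan stripe stands between the two fixed cheeks, and the orange pad sits between the jaw's cheek and thumb rest. The end stop is at the lower left in the top view. Opening direction in world is about (-0.42, 0.91), and the slot is about 24 mm wide now. I'll shut the fingers and move above the pad, near the thumb rest.

Request:
arm_command --pt "13.5 27.4 -5" --pt "13.5 27.4 -5" --pt "13.5 27.4 -5" --pt "13.5 27.4 -5" --pt "13.5 27.4 -5" --pt "13.5 27.4 -5" --pt "13.5 27.4 -5" --pt "13.5 27.4 -5" --pt "13.5 27.4 -5" --pt "13.5 27.4 -5" --pt "13.5 27.4 -5" --pt "13.5 27.4 -5" --pt "13.5 27.4 -5" --pt "13.5 27.4 -5" --pt "13.5 27.4 -5" --pt "13.5 27.4 -5" --pt "13.5 27.4 -5" --pt "13.5 27.4 -5" --pt "13.5 27.4 -5" --pt "13.5 27.4 -5" --spin '[4.47,4.47,4.47,4.47,4.47,4.47,4.47,4.47,4.47,4.47,4.47,4.47,4.47,4.47,4.47,4.47,4.47,4.47,4.47,4.47]' --jaw -1

```text
time: 2.1
tool_pos: [0.4962, 0.0753, 0.3042]
tool_rot: [-3.141, -0.0, 2.008]
contact_force: [-1.0, -0.2, 0.2]
opening: 0.0001
grip_force: 0.0
```

Run:
```python
from cell import *
from h import *
s=observe(); print(s["time"],s["tool_pos"],np.degrees(s["tool_rot"]),s["opening"],s["contact_force"],globals().get("tip_extent"))
for n in ["wrist","scene"]:
    c=read_camera(n); np.savez(n+"1.npz",**c); cv2.imwrite(f"{n}1.png",c["img"][:,:,::-1])
s=cv2.imread("scene1.png")[170:330,250:450]
w=cv2.imread("wrist1.png")
cv2.imwrite("pics/b.png",np.hstack([cv2.resize(w,(400,300)),cv2.resize(s,(375,300))]))
```

```text
2.1 [0.49622837 0.07534593 0.30424304] [-1.79969292e+02 -1.19493796e-02  1.15077381e+02] 6.021385733139293e-05 [-1.00477692 -0.15904113  0.20014755] 0.178
```

View pics/b.png

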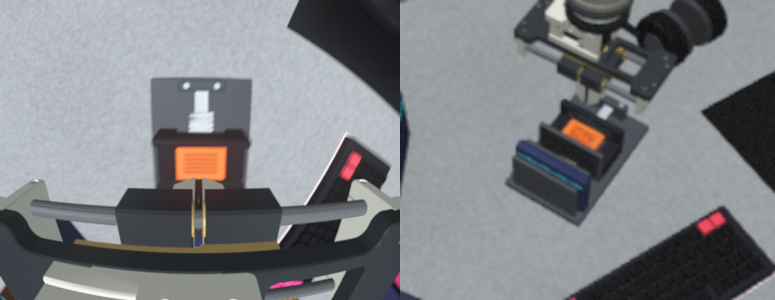

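The wrist view shows the dock square to the tool. The pad is ahead of the fingertips at about (201,163) in the composite and the thumb rest at about (201,138). Next I'll refine the pad edges from this camera.

Run:
```python
from h import *
c=np.load("wrist1.npz"); o=orange(c); o[:200]=0
k,l,st,_=cv2.connectedComponentsWithStats(o.astype(np.uint8)); i=1+st[1:,4].argmax(); print(st[i])
v,u=np.nonzero(l==i)
T=c["world_from_camera"]
def ray(u,v,z):
    x=(u-c["cx"])/c["fx"]; y=(v-c["cy"])/c["fy"]; r=np.hypot(x,y)+1e-9
    d=np.stack([x/r*np.sin(r),-y/r*np.sin(r),-np.cos(r)],-1)@T[:3,:3].T
    return T[:3,3]+d*((z-T[2,3])/d[...,2])[...,None]
P=ray(u,v,.048)
r=cv2.minAreaRect((P[:,:2]*1000).astype(np.float32)); print(r)
a=np.radians(24.9); X=np.array([np.cos(a),np.sin(a)]); Y=np.array([-X[1],X[0]])
tcp=np.array([.49623,.07535]); q=(P[:,:2]-tcp)*1000
print("x",np.percentile(q@X,[1,50,99]),"y",np.percentile(q@Y,[1,50,99]))
# top-cam pad rel to tcp
print("top",(np.array([.5012,.0672])-tcp)@np.c_[X,Y]*1000)
img=c["img"]; print(img[190:300:3,300].sum(1)); 
vv=np.arange(190,300,4); print([(int(a_),float(b.round(1))) for a_,b in zip(vv,((ray(np.full(len(vv),300),vv,.066)[:,:2]-tcp)@Y*1000))])
```

```text
[ 280  234   83   56 4272]
((502.01190185546875, 69.18604278564453), (56.24876403808594, 39.29473876953125), 24.172733306884766)
x [-24.88064288   2.67399714  29.97157316] y [-26.43139145  -6.50173894  11.16376116]
top [ 1.07656687 -9.48495671]
[335 347 357 364 379 363 361 299 157 147 152 171 197 196 185 369 489 510
 488 448 469 442 460 465 449 465 447 465 449 468 503 502 473 424 425 425
 426]
[(190, 44.1), (194, 41.7), (198, 39.3), (202, 36.8), (206, 34.4), (210, 31.9), (214, 29.5), (218, 27.0), (222, 24.5), (226, 22.0), (230, 19.5), (234, 16.9), (238, 14.4), (242, 11.8), (246, 9.2), (250, 6.6), (254, 4.0), (258, 1.4), (262, -1.3), (266, -4.0), (270, -6.7), (274, -9.4), (278, -12.2), (282, -14.9), (286, -17.7), (290, -20.6), (294, -23.4), (298, -26.3)]
```

Request:
arm_command --pt "1.8 0.8 -10" --pt "0 0 -12" --pt "0 0 -12" --pt "0 0 -12" --pt "0 0 -12" --pt "0 0 -10" --pt "0 0 -6" --pt "0 0 -2" --pt "0 0 -2" --pt "0 0 -2" --pt "0 0 -1" --pt "0 0 0" --spin '[0,0,0,0,0,0,0,0,0,0,0,0]'

```text
time: 3.4
tool_pos: [0.4979, 0.0749, 0.2241]
tool_rot: [3.141, 0.0, 2.005]
contact_force: [-0.2, 0.3, 2.8]
opening: 0.0001
grip_force: 1.3
```

Request:
arm_command --pt "0 0 -2" --pt "0 0 -2" --pt "0 0 -1" --pt "0 0 0" --spin '[0,0,0,0]'

```text
time: 3.8
tool_pos: [0.4979, 0.0749, 0.2189]
tool_rot: [3.141, 0.0, 2.005]
contact_force: [-0.5, 0.5, 5.4]
opening: 0.0004
grip_force: 2.6
```

Request:
arm_command --pt "-0.84 1.81 0" --pt "-0.84 1.81 0" --pt "-0.84 1.81 0" --pt "-0.84 1.81 0" --pt "-0.84 1.81 0" --pt "-0.84 1.81 0" --spin '[0,0,0,0,0,0]'

```text
time: 4.4
tool_pos: [0.493, 0.0855, 0.219]
tool_rot: [3.141, 0.001, 2.005]
contact_force: [0.8, -2.5, 4.9]
opening: 0.0003
grip_force: 2.6
```

Request:
arm_command --pt "-0.84 1.81 0" --pt "-0.84 1.81 0" --pt "-0.84 1.81 0" --pt "-0.84 1.81 0" --pt "-0.84 1.81 0" --pt "-0.84 1.81 0" --pt "-0.84 1.81 0" --pt "-0.84 1.81 0" --pt "-0.84 1.81 0" --pt "-0.84 1.81 0" --pt "-0.84 1.81 0" --pt "-0.84 1.81 0" --pt "-0.84 1.81 0" --spin '[0,0,0,0,0,0,0,0,0,0,0,0,0]'

```text
time: 5.7
tool_pos: [0.4823, 0.1091, 0.2191]
tool_rot: [3.14, 0.001, 2.005]
contact_force: [-0.5, -2.7, 4.6]
opening: 0.0008
grip_force: 2.6
```

Run:
```python
from cell import *
from h import *
s=observe(); print(s["time"],s["tool_pos"],s["contact_force"])
c=read_camera("wrist"); np.savez("wrist2.npz",**c)
s=read_camera("scene"); np.savez("scene2.npz",**s)
cv2.imwrite("pics/c.png",np.hstack([cv2.resize(c["img"],(400,300)),cv2.resize(s["img"][170:330,250:450],(375,300))])[:,:,::-1])
```

```text
5.7 [0.48226452 0.10906674 0.21910613] [-0.52713139 -2.65945621  4.58843596]
```

View pics/c.png

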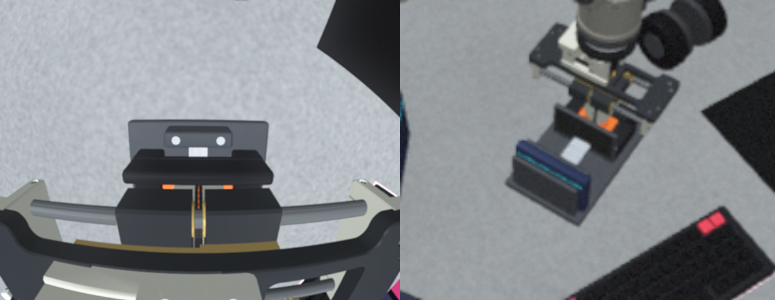

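The jaw slides freely at about 2.7 N, with roughly 12 mm left to the end stop block at (198,140). The dock has not moved.

Request:
arm_command --pt "-0.84 1.81 -0.2" --pt "-0.84 1.81 -0.2" --pt "-0.84 1.81 0" --pt "-0.84 1.81 0" --pt "-0.42 0.91 0" --spin '[0,0,0,0,0]'

```text
time: 6.3
tool_pos: [0.4787, 0.1171, 0.2188]
tool_rot: [3.14, 0.002, 2.006]
contact_force: [1.9, -3.4, 5.0]
opening: 0.0004
grip_force: 2.6
```

Request:
arm_command --pt "-0.42 0.91 0" --pt "0 0 0" --spin '[0,0]'

```text
time: 6.5
tool_pos: [0.4783, 0.118, 0.2188]
tool_rot: [3.14, 0.002, 2.005]
contact_force: [0.5, -2.3, 5.1]
opening: 0.0006
grip_force: 2.6
```

Request:
arm_command --pt "-0.21 0.45 0" --pt "-0.21 0.45 0" --pt "0 0 0" --spin '[0,0,0]'

```text
time: 6.8
tool_pos: [0.4779, 0.1188, 0.2188]
tool_rot: [3.139, 0.002, 2.005]
contact_force: [2.2, -3.4, 5.1]
opening: 0.0004
grip_force: 3.1
```

Request:
arm_command --pt "-0.21 0.45 0" --pt "-0.21 0.45 0" --pt "0 0 0" --spin '[0,0,0]'

```text
time: 7.1
tool_pos: [0.4778, 0.1191, 0.2188]
tool_rot: [3.139, 0.003, 2.005]
contact_force: [3.1, -8.9, 4.5]
opening: 0.0001
grip_force: 5.2
```

The force jumped to 9.4 N and the motion stalled, so the jaw is at the end stop. The position also agrees: tool at dock y of about 59–60 mm. Lifting straight up.

Request:
arm_command --pt "0 0 -0.5" --pt "0 0 3" --pt "0 0 4" --pt "0 0 6" --pt "0 0 12" --pt "0 0 20" --pt "0 0 30" --pt "0 0 30" --pt "0 0 30" --pt "0 0 0" --spin '[0,0,0,0,0,0,0,0,0,0]'

```text
time: 8.1
tool_pos: [0.4775, 0.1202, 0.3563]
tool_rot: [3.135, 0.002, 2.005]
contact_force: [0.8, 0.1, 0.5]
opening: 0.0
grip_force: 0.0
```

Run:
```python
from cell import *
from h import *
s=observe(); print(s["time"],s["tool_pos"],s["contact_force"])
c=read_camera("wrist"); np.savez("wrist3.npz",**c)
s=read_camera("scene"); np.savez("scene3.npz",**s)
P=cloud(s); o=orange(s)&(s["depth"]>0); o[:, :300]=0;o[:,400:]=0;o[:170]=0;o[300:]=0; print(o.sum(),np.median(P[o],0),np.percentile(P[o][:,2],[10,90]))
a=np.load("scene.npz"); Q=cloud(a)
for n,c0,p in(("before",a,Q),("after",s,P)):
    m=(p[...,2]>.007)&(np.hypot(p[...,0]-.503,p[...,1]-.066)<.125)&(p[...,2]<.1)
    print(n,cv2.minAreaRect((p[m][:,:2]*1000).astype(np.float32)))
cv2.imwrite("pics/d.png",np.hstack([cv2.resize(c["img"],(400,300)),cv2.resize(s["img"][170:330,250:450],(375,300))])[:,:,::-1])
```

```text
8.1 [0.47754585 0.12021494 0.35625112] [0.8482656 0.0975708 0.477333 ]
181 [0.48085386 0.11572329 0.04775398] [0.04480345 0.05089416]
before ((504.49835205078125, 66.1484375), (120.83433532714844, 194.29010009765625), 24.28658103942871)
after ((493.12548828125, 55.28411865234375), (184.5734100341797, 205.406005859375), 35.709564208984375)
```

View pics/d.png

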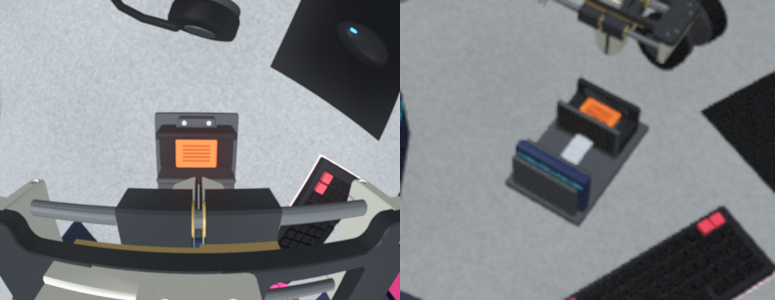

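Run:
```python
from h import *
a=np.radians(24.9); X=np.array([np.cos(a),np.sin(a)]); Y=np.array([-X[1],X[0]])
def ray(c,u,v,z):
    T=c["world_from_camera"]
    x=(u-c["cx"])/c["fx"]; y=(v-c["cy"])/c["fy"]; r=np.hypot(x,y)+1e-9
    d=np.stack([x/r*np.sin(r),-y/r*np.sin(r),-np.cos(r)],-1)@T[:3,:3].T
    return T[:3,3]+d*((z-T[2,3])/d[...,2])[...,None]
for n in ("wrist1","wrist3"):
    c=np.load(n+".npz"); o=orange(c); o[:150]=0
    k,l,st,_=cv2.connectedComponentsWithStats(o.astype(np.uint8)); i=1+st[1:,4].argmax(); v,u=np.nonzero(l==i)
    R=cv2.minAreaRect((ray(c,u,v,.048)[:,:2]*1000).astype(np.float32)); pc=np.array(R[0])
    g=c["img"].astype(float).sum(2)
    col=260; w=g[:,[258,259,260,261,262]].mean(1); d=np.diff(cv2.GaussianBlur(w.reshape(-1,1),(1,5),0).ravel())
    e=100+d[100:215].argmin()+.5; E=ray(c,np.array([260.]),np.array([e]),.012)[0,:2]*1000
    print(n,R[1],"pad y",pc@Y,"base edge y",E@Y,"row",e,"dist",(E-pc)@Y,"dock y pad",96-(E-pc)@Y)
    if n=="wrist3": cv2.imwrite("pics/e.png",cv2.resize(c["img"][165:285,230:410,::-1],(720,480),interpolation=cv2.INTER_CUBIC))
```

```text
wrist1 (56.24876403808594, 39.29473876953125) pad y -148.6102034366463 base edge y -56.140023236999774 row 124.5 dist 92.47018019964653 dock y pad 3.529819800353465
wrist3 (55.015567779541016, 38.64244079589844) pad y -105.85420023942223 base edge y -55.87491360322041 row 179.5 dist 49.979286636201806 dock y pad 46.020713363798194
```

View pics/e.png

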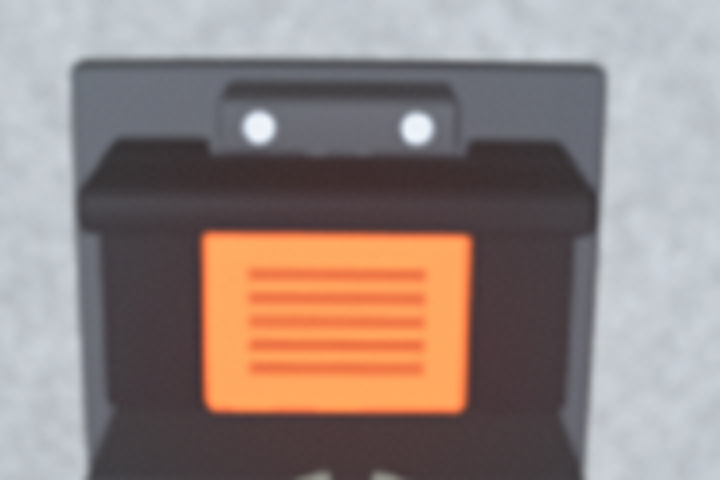

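The jaw is against the end stop and stayed there after release: the measured thumb-rest face matches the stall position within 0.2 mm. The pad is up at z of about 48 mm, and the dock moved less than 0.3 mm. Handing in.

```bash
python3 -c "
from cell import *
print(hand_in())"
```

```text
the job is handed in; nothing more can be done
None
```

The jaw is pushed back to its end stop, the release pad has sprung up, the dock moved less than 0.3 mm, nothing else on the desk was touched, and the job is handed in.

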